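# Post the failed sleeve through the reject box's spring flap

### The arm

A 6-joint arm with a two-finger parallel gripper is mounted at the origin on a cart in front of the work surface, level with it; the furniture and walls round the work are solid. World frame = base frame: x ahead of the robot, y to its left, z up, the work surface at z = 0. Lengths are in m, angles in rad, forces in N, time in s.
With the tool pointing down it reaches from about 0.325 to 0.9 m from the base axis. Payload 6.1 kg.
Tool frame: the origin (TCP) lies midway between the tips of the shut fingers; the grasp point (between the pads) lies 19 mm behind it (ctrl.grip_depth is the z of the grasp point in the tool frame, in m); z points along the fingers, y is the line along which they close (so a half turn about z gives the same grasp; the last joint's range is limited). The gripper opens to 87 mm and grips with 3 to 60 N. Pads are 19 mm wide; open, the fingers measure 117 mm over their backs; the gripper's body (75 mm by 190 mm) begins 51 mm behind the grasp point.
Start: joints at [-1.368, 0.22, 1.526, -0, 1.395, -0.126], TCP at [0.202, -0.592, 0.223] pointing down, gripper open.
Joint ranges: [-2.98, 2.98], [-0.91, 2.08], [0.09, 2.57], [-1.24, 4.39], [0.2, 2.65], [-2.68, 2.68]. Speed limits (rad/s): [2.57, 2.57, 3.01, 3.14, 3.14, 3.14].

### API

Orientations are given as a rotation vector (axis times angle).
In Python, from rig import ctrl, imaging gives the robot as it stands. The module is installed in compiled form; this text tells all that it offers.
- The arm moves only by the shell command python3 -m crank 'ROWS' [FORCE]. ROWS is a JSON list of rows, 1 to 20 of them, each of 5 numbers: dx, dy, dz in m, then a turn about the tool's z in rad, then the finger opening in m; each row is the pose to reach, as a shift and turn from the pose commanded when the command began, along the tool's axes at that moment; what a row does not reach only later rows make up. A row lasts 1/12 s, in which the tool goes at most 0.0417 m and 0.125 rad, less where a joint would pass 70% of its speed; a pose out of reach is approached as far as the arm can. The fingers move at their own pace and stop on an object; FORCE is the grip in N (left out, the last holds). Time passes only in rows, so rows that do not move let the fingers close. It prints the time, the measured TCP pose, the force, the opening and the grip force at its end.
- ctrl.get_state(): the state, without advancing time (a new reading comes with each control period).
- imaging.get_image(name): name is "side" or "top" or "wrist"; returns (picture, depth): 400x640x3 uint8, red, green, blue; 400x640 float32, m along the optical axis (not along the pixel's ray), 0 where there is no reading.
- imaging.calibration(name): a dict with "mtx" (3x3 intrinsics, pixels), "k1" (the pictures are not rectified: a ray, as slopes to the right and down, at radius r is drawn at 1 + k1 r^2 times it, then the intrinsics apply), "position" and "orientation" of the camera in the world; the wrist camera has in their place "T_tool_cam" (4x4, takes a point from camera to tool coordinates, whose origin is the TCP and whose axes are the flange's). Camera axes: x right, y up, looking along -z (the intrinsics and any distortion apply to the point x, -y, -z); pixel columns grow to the right and rows downward; lengths in m; the calibration is good to about 2 mm. A picture is of the moment at which its call begins: read the wrist's pose just before it. calibration takes no time and is no camera call.
- ctrl.finish_job(): hands the job in; it is judged then, once.
The state is a dict: "t": time; "joints": joint angles; "qvel": joint speeds; "tau": joint torques, N m; "position": TCP position; "orientation": TCP orientation; "force": force on the tool from outside, world axes, zero at the start; "torque": the same for the moment, N m; "finger_gap": finger opening in m; "finger_force": force on a finger pad.
Only numpy, scipy, OpenCV 4.12 (cv2) and the standard library are available. Lean on these libraries where they do the work, as an engineer would, in place of code of your own. Each camera call takes 0.05 s, during which the arm holds its last target. There are 200 camera calls.

### The job

The sleeve among the three turned parts standing in front of the gauge fixture failed its check: post it, foot first, through the slot in the lid of the locked reject box, pushing it right through the spring flap so that it lies inside the box and the flap has closed behind it. The slot plate is not always screwed down in the same place, so feel for the slot with the sleeve and press gently: never force the lid, and leave everything else where it stands.

Things in the scene. Friction and masses are not known exactly. Their poses are not given: they have to be found in the camera images.
- sleeve: the failed part: plain turned steel sleeve, 25 mm in diameter, 56 mm tall, about 110 g, standing on the bench; the tallest and slimmest of the three parts. Origin: centre of its foot; z along its axis. Its top end can be pushed like a solid disc. Held by its top 20 mm it goes about 32 mm down a slot before fingers beside it meet the plate.
- flange_bush: bystander: turned steel bush, 31 mm tall, with a 32 mm flange at its foot, standing near the sleeve. Origin: centre of its foot.
- plug: bystander: turned steel plug, 39 mm tall, with a wide 28 mm head at the top, standing near the sleeve. Origin: centre of its foot.
- loupe: bystander: black and silver loupe, 39 mm across, 40 mm tall, standing beyond the parts. Origin: centre of its foot.
- tally_counter: bystander: hand tally counter lying on the bench, 64x78x20 mm. Origin: centre of its underside.
- reject_box: locked grey sheet-steel reject box with a clear front window, 150 mm (its x, pointing away from the robot) by 150 mm (its y), fixed to the bench. Origin: centre of its underside, on the bench. Inside: 146 x 146 mm, from 6 to 119 mm above the bench, empty below the slot; two old rejects lie at its two y ends.
- lid: lid of the reject box, with a bright flat steel slot plate (108 x 88 x 3 mm) clamped on it by four screws. Origin: middle of the lid at the height of the slot plate's flat top, 125 mm above the bench; axes as the box. Lid, slot plate and flap are damaged by more than 35 N.
- flap (a joint): spring flap: 0 = shut (level), grows to 1.5 rad as it swings down; springs shut by itself when nothing is in its way. 36 mm long, hinged along y, 6 mm outside the slot's robot-side (-x) wall. Spring 0.05 N m shut, 0.1 N m at 1.2 rad: the sleeve needs about 6 to 10 N to start it.
- slot_mark (a point): point at the lid's origin. The plate was clamped by hand: the slot's true centre lies up to 12 mm nearer or farther along the lid's x (not measured), exact in y. Slot 27.5 mm wide in x, 44 mm long in y, straight walls 12 mm deep: 1.2 mm play a side in x for the sleeve. Closed fingers up to 26 mm wide in x fit in too.
- flap_level (a point): point 13 mm below the slot mark, where the shut flap lies across the foot of the slot. A sleeve let go half way does not fall by itself: the sprung flap nips it against the slot's far wall. Pushed on by its top end until that is about 15 to 25 mm below the plate's top, it drops into the box.

How it is judged:
By the outcome, as a careful person would: the job done as asked, in the order asked, and still so for the second after the job is handed in, with the robot touching nothing.
It also fails if it takes over 67 s, if anything falls off the work surface, if the arm or the gripper's body presses on something with over 40 N, if the wrist force passes 120 N, or if a joint passes its speed limit or range.

## Working session

There is one attempt and no reset: what is moved stays moved. The work goes in short steps, Python scripts to look and compute and a shell command to move; the robot and the scene stay as the last step left them, time stands still between calls to the robot, and variables do not carry over. Pictures are saved under pics/ and viewed, at most 10 in all, crops included, and the job is handed in when it is done.

```bash
mkdir -p pics; cat > h.py <<'E'
import numpy as np, cv2
from scipy.spatial.transform import Rotation as R
from rig import ctrl, imaging
def campose(n):
    c=imaging.calibration(n)
    if n=="wrist":
        s=ctrl.get_state();T=np.eye(4);T[:3,:3]=R.from_rotvec(s["orientation"]).as_matrix();T[:3,3]=s["position"]
        return c,T@np.array(c["T_tool_cam"])
    T=np.eye(4);o=np.array(c["orientation"]);T[:3,:3]=o if o.shape==(3,3) else R.from_rotvec(o).as_matrix();T[:3,3]=c["position"]
    return c,T
def cloud(n,save=None):
    c,T=campose(n);im,d=imaging.get_image(n)
    if save: cv2.imwrite("pics/"+save,im[:,:,::-1])
    v,u=np.mgrid[:400,:640].astype(float)
    p=cv2.undistortPoints(np.stack([u,v],-1).reshape(-1,1,2),np.array(c["mtx"]),np.array([c["k1"],0,0,0,0.])).reshape(400,640,2)
    P=np.stack([p[...,0]*d,-p[...,1]*d,-d],-1)@T[:3,:3].T+T[:3,3]
    P[d==0]=np.nan
    return im,P
E
python3 - <<'E'
from h import *
s=ctrl.get_state();print(s,ctrl.grip_depth)
for n in("top","side","wrist"):
    print(imaging.calibration(n))
    im,P=cloud(n,n+"0.png");np.save(n+"0.npy",P)
a=[cv2.imread("pics/%s0.png"%n) for n in("top","side","wrist")]
E
```

```text
{'t': 0.0, 'joints': array([-1.36806504e+00,  2.21202478e-01,  1.52760441e+00,  1.05845398e-05,
        1.39471376e+00, -1.26111286e-01]), 'qvel': array([ 0.00012763, -0.00023002,  0.00180876,  0.00115285, -0.00101823,
       -0.00029105]), 'tau': array([ 3.00653710e-05, -4.94618976e+01, -3.87371635e+01,  6.98277424e-02,
        5.71828312e-02, -1.60919049e-04]), 'position': array([ 0.20170962, -0.59090039,  0.22145546]), 'orientation': array([-3.09732226e+00, -5.13902145e-01,  9.95772900e-05]), 'force': array([ 0.32697273, -0.25516692,  0.29861464]), 'torque': array([-0.02736391, -0.04958445,  0.01163022]), 'finger_force': 0.0, 'finger_gap': 0.08700429246442815} -0.0187
{'mtx': array([[463.32673019,   0.        , 315.88689044],
       [  0.        , 463.32673019, 200.44071828],
       [  0.        ,   0.        ,   1.        ]]), 'k1': -0.06369728444206023, 'position': array([ 0.42990634, -0.05039335,  0.99819846]), 'orientation': array([ 0.09166333, -0.06233899, -1.56739763])}
{'mtx': array([[456.59558692,   0.        , 322.43316502],
       [  0.        , 456.59558692, 201.69772627],
       [  0.        ,   0.        ,   1.        ]]), 'k1': 0.04043614974976709, 'position': array([0.11176783, 0.5797289 , 0.58670543]), 'orientation': array([ 0.33850774, -1.22151244, -2.31127752])}
{'mtx': array([[319.31084306,   0.        , 315.18862601],
       [  0.        , 319.31084306, 197.67129618],
       [  0.        ,   0.        ,   1.        ]]), 'k1': -0.014919675728611078, 'T_tool_cam': array([[-5.62888596e-04,  9.61476633e-01,  2.74886100e-01,
         7.48857764e-02],
       [ 9.99999698e-01,  3.93861279e-04,  6.70095759e-04,
        -4.79132577e-04],
       [ 5.36014423e-04,  2.74886394e-01, -9.61476564e-01,
        -1.63156066e-01],
       [ 0.00000000e+00,  0.00000000e+00,  0.00000000e+00,
         1.00000000e+00]])}
```

View pics/top0.png

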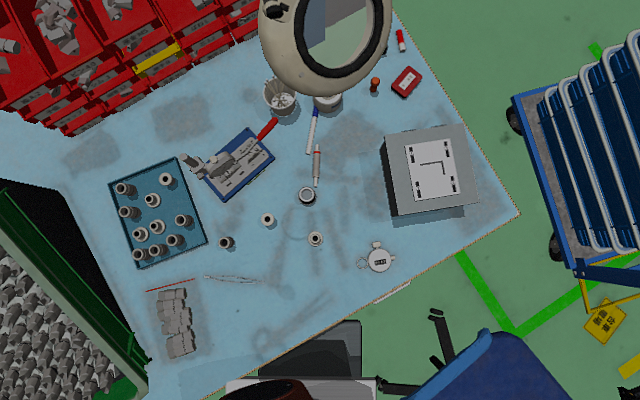

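View pics/side0.png

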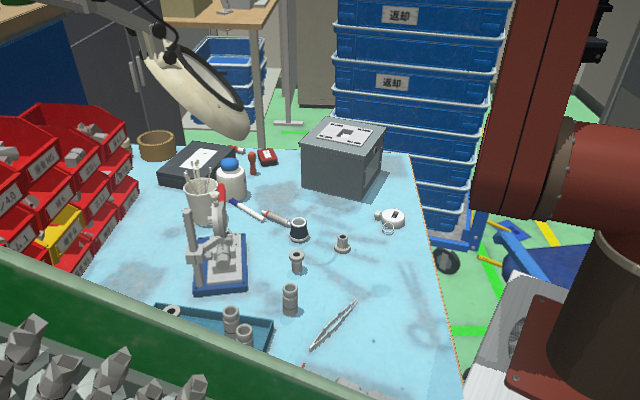

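Top view: sleeve at about (227,242), plug (267,219), flange bush (315,239), loupe (307,196), tally counter (379,258), and the box's slot plate around (432,170). In the side view the sleeve is at (290,298), confirming it is the tall, slim part. A lamp hangs at (325,45) in the top view.

```bash
python3 - <<'E'
from h import *
P=np.load("top0.npy");S=np.load("side0.npy");W=np.load("wrist0.npy")
for n,(u,v) in dict(sleeve=(227,242),plug=(267,219),bush=(315,239),loupe=(307,196),tally=(379,258)).items():
    q=P[v-16:v+17,u-16:u+17].reshape(-1,3);q=q[q[:,2]>.012]
    print(n,"top",q[:,2].max().round(4),"mid",((q.min(0)+q.max(0))/2).round(4),"ext",np.ptp(q,0).round(4))
q=S[275:325,270:312].reshape(-1,3);q=q[(q[:,2]>.01)&(q[:,2]<.07)];print("side sleeve",q.min(0),q.max(0))
h=q[q[:,2]>.02]
from scipy.optimize import least_squares
f=lambda x:np.hypot(h[:,0]-x[0],h[:,1]-x[1])-.0125
print(least_squares(f,np.median(h,0)[:2]+[.01,-.01],loss="soft_l1",f_scale=.002).x)
for nm,A in(("top",P),("side",S)):
    m=(A[...,2]>.11)&(A[...,2]<.14)
    n,l,st,c=cv2.connectedComponentsWithStats(m.astype(np.uint8))
    for i in range(1,n):
        if st[i,4]>1500:
            q=A[l==i];r=cv2.minAreaRect(q[:,:2].astype(np.float32));print(nm,st[i],r,np.median(q[:,2]))
# lamp
m=(P[...,2]>.15);q=P[0:100,250:400].reshape(-1,3);q=q[q[:,2]>.15];print("lamp",q.min(0),q.max(0))
im=cv2.imread("pics/top0.png");cv2.imwrite("pics/boxcrop.png",cv2.resize(im[110:230,370:490],None,fx=5,fy=5,interpolation=2))
E
```

```text
sleeve top 0.0593 mid [0.4366 0.1553 0.0357] ext [0.0231 0.0241 0.0473]
plug top 0.0443 mid [0.4856 0.0702 0.0305] ext [0.0253 0.0277 0.0276]
bush top 0.034 mid [ 0.4478 -0.0295  0.0234] ext [0.0192 0.0188 0.0212]
loupe top 0.0432 mid [ 0.546  -0.0128  0.0277] ext [0.05   0.0384 0.0311]
tally top 0.0253 mid [ 0.4082 -0.1643  0.0187] ext [0.0609 0.0654 0.0133]
side sleeve [0.42203015 0.14580508 0.01004938] [0.44558697 0.21024046 0.0565214 ]
[0.43529978 0.15638786]
top [ 384  123   96   93 6759] ((0.580226480960846, -0.2543603181838989), (0.1606091409921646, 0.15860280394554138), 9.1246919631958) 0.12245457036438168
side [ 330   48  167   27 1739] ((0.6718413233757019, -0.8546258211135864), (0.5390094518661499, 0.10960362106561661), 15.767024040222168) 0.12221861352771779
side [ 298  116   89   44 2428] ((0.5768507122993469, -0.2549532651901245), (0.15923598408699036, 0.1651749610900879), 8.8367280960083) 0.12049512825197703
side [ 566  283   74   75 1576] ((0.02799178659915924, 0.04218238592147827), (0.03183706849813461, 0.10969331860542297), 54.982513427734375) 0.12492465193514263
lamp [ 0.69884242 -0.17429749  0.15023292] [0.90601759 0.09521846 0.34511204]
```

View pics/boxcrop.png

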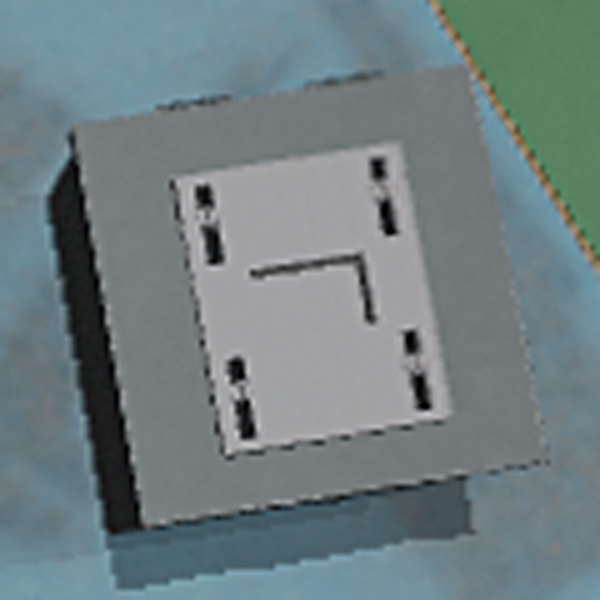

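View pics/wrist0.png

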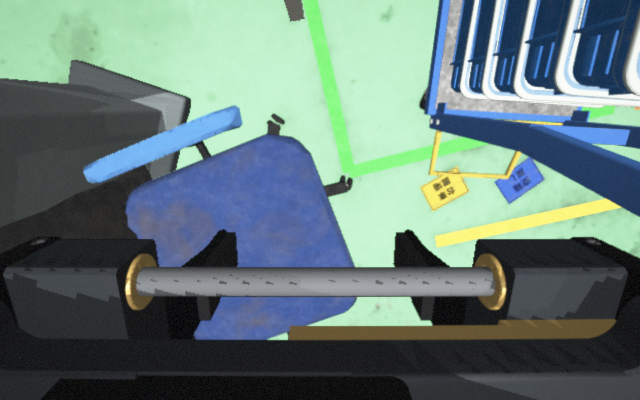

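The crop shows the plate with its clamp screws. The dark L is the far and -y walls of the slot: the far edge runs (250,272)–(362,257) and the -y edge goes down to (372,322). The wrist view shows only the floor beyond the bench. Next I measure the lid yaw and slot offset, and the first move.

```bash
cat >> h.py <<'E'
def ray(n,uv,z,T=None):
    c,T0=campose(n);T=T0 if T is None else T
    p=cv2.undistortPoints(np.array(uv,float).reshape(-1,1,2),np.array(c["mtx"]),np.array([c["k1"],0,0,0,0.])).reshape(-1,2)
    d=np.c_[p[:,0],-p[:,1],-np.ones(len(p))]@T[:3,:3].T
    return T[:3,3]+d*((z-T[2,3])/d[:,2])[:,None]
def totool(target):
    s=ctrl.get_state();return R.from_rotvec(s["orientation"]).as_matrix().T@(np.array(target)-s["position"])
E
python3 - <<'E'
from h import *
cr=lambda a:np.array(a)/5.-.4+[370,110]
z=.125
lid=ray("top",cr([(77,128),(470,70),(546,462),(140,526)]),.122)   # far-left,far-right,near-right,near-left
pl=ray("top",cr([(176,180),(401,143),(452,415),(227,455)]),z)
sl=ray("top",cr([(250,270),(360,255),(373,322)]),z)
for n,q in(("lid",lid),("plate",pl)):
    print(n,q.mean(0),[np.linalg.norm(q[i]-q[(i+1)%4]).round(4) for i in range(4)])
d=(pl[0]-pl[3])+(pl[1]-pl[2]);e=(lid[0]-lid[3])+(lid[1]-lid[2])
yaw=np.arctan2(e[1],e[0]);print("yaw",np.degrees(yaw),np.degrees(np.arctan2(d[1],d[0])))
c,s=np.cos(yaw),np.sin(yaw);Rm=np.array([[c,s],[-s,c]])
for n,q in(("plate",pl),("slot",sl)): print(n,((q[:,:2]-lid.mean(0)[:2])@Rm.T*1000).round(1).tolist())
print("tool move", totool([.4355,.1563,.20]))
E
```

```text
lid [ 0.57774358 -0.25472705  0.122     ] [np.float64(0.1547), np.float64(0.1544), np.float64(0.1572), np.float64(0.1552)]
plate [ 0.57615256 -0.25599738  0.125     ] [np.float64(0.0882), np.float64(0.1065), np.float64(0.0873), np.float64(0.1073)]
yaw 8.584976063570995 9.150506094627378
plate [[50.9, 43.6], [52.5, -44.6], [-54.0, -45.2], [-56.4, 42.1]]
slot [[12.3, 21.5], [11.8, -21.2], [-14.5, -21.6]]
tool move [ 0.46256912 -0.63177155  0.02273793]
```

```bash
python3 -m crank '[[0.04,-0.055,0,0.03,0.087],[0.1,-0.13,0,0.1,0.087],[0.463,-0.632,0.0,0.172,0.087],[0.463,-0.632,0.0,0.172,0.087],[0.463,-0.632,0.0,0.172,0.087],[0.463,-0.632,0.0,0.172,0.087],[0.463,-0.632,0.0,0.172,0.087],[0.463,-0.632,0.0,0.172,0.087],[0.463,-0.632,0.0,0.172,0.087],[0.463,-0.632,0.0,0.172,0.087],[0.463,-0.632,0.0,0.172,0.087],[0.463,-0.632,0.0,0.172,0.087],[0.463,-0.632,0.0,0.172,0.087],[0.463,-0.632,0.0,0.172,0.087],[0.463,-0.632,0.0,0.172,0.087],[0.463,-0.632,0.0,0.172,0.087],[0.463,-0.632,0.0,0.172,0.087],[0.463,-0.632,0.0,0.172,0.087],[0.463,-0.632,0.0,0.172,0.087],[0.463,-0.632,0.0,0.172,0.087]]' 40
python3 - <<'E'
from h import *
im,P=cloud("wrist","w1.png");s=ctrl.get_state();print(s["position"],s["orientation"])
q=P.reshape(-1,3);q=q[(np.hypot(q[:,0]-.4355,q[:,1]-.156)<.022)]
t=q[(q[:,2]>.05)&(q[:,2]<.064)];print(len(t),t[:,2].max(),np.median(t,0),(t.min(0)+t.max(0))/2,np.ptp(t,0))
print(totool([.4355,.156,.033]))
E
```

```text
t: 1.82
position: [0.4364, 0.1612, 0.2223]
orientation: [-3.129, -0.254, -0.0]
force: [-0.2, -0.3, 0.0]
finger_gap: 0.0867
finger_force: 0.0
[0.43571049 0.15876352 0.22203228] [-3.13098735e+00 -2.53863774e-01  1.89865720e-03]
279 0.05844651246030136 [0.43706323 0.15629791 0.05605918] [0.43689586 0.15609565 0.05424624] [0.02432789 0.02432489 0.00840055]
[-0.00043022  0.00277412  0.18903175]
```

View pics/w1.png

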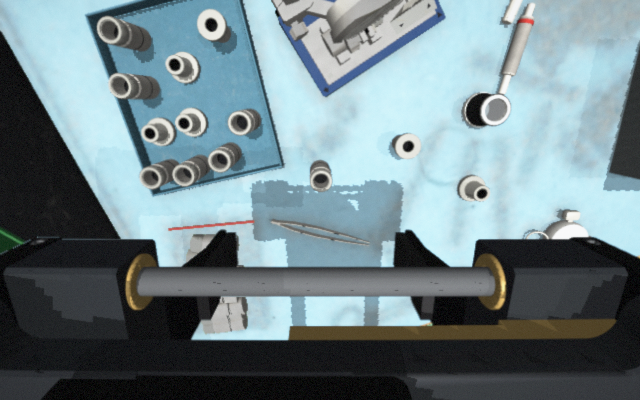

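The wrist view shows the sleeve at (320,175), clear of the open fingers, and all three cameras agree to within about 2 mm. Next I descend and grip.

```bash
python3 -m crank '[[0,0.001,0.03,0,0.087],[0,0.001,0.07,0,0.087],[0,0.001,0.11,0,0.087],[0,0.001,0.145,0,0.087],[0,0.001,0.17,0,0.087],[0,0.001,0.182,0,0.087],[0,0.001,0.188,0,0.087],[0,0.001,0.188,0,0.087],[0,0.001,0.188,0,0.087]]' 40; python3 -c "
from h import *
print(totool([.4363,.156,.033]))"
```

```text
t: 2.62
position: [0.4366, 0.1546, 0.0352]
orientation: [3.132, 0.245, 0.001]
force: [0.5, -1.1, 0.3]
finger_gap: 0.0869
finger_force: 0.0
[-3.07856577e-05 -1.43011191e-03  2.16260131e-03]
```

```bash
python3 -m crank '[[0,-0.001,0.001,0,0.06],[0,-0.001,0.001,0,0.04],[0,-0.001,0.001,0,0.02],[0,-0.001,0.001,0,0.02],[0,-0.001,0.001,0,0.02],[0,-0.001,0.001,0,0.02],[0,-0.001,0.001,0,0.02],[0,-0.001,0.001,0,0.02],[0,-0.001,0.001,0,0.02],[0,-0.001,0.001,0,0.02]]' 40; python3 -c "
from h import *
print(ctrl.get_state()['position'])"
```

```text
t: 3.45
position: [0.4359, 0.1561, 0.0335]
orientation: [3.132, 0.246, -0.0]
force: [0.3, -0.3, 0.6]
finger_gap: 0.0283
finger_force: 0.0
[0.43589556 0.15613042 0.03349443]
```

```bash
python3 -m crank '[[0,0,0,0,0.02],[0,0,0,0,0.02],[0,0,0,0,0.02],[0,0,0,0,0.02],[0,0,-0.01,0,0.02],[0,0,-0.04,0,0.02],[0,0,-0.08,0,0.02],[0,0,-0.12,0,0.02],[0,0,-0.16,0,0.02],[0,0,-0.19,0,0.02],[0,0,-0.2,0,0.02],[0,0,-0.2,0,0.02]]' 40; python3 -c "
from h import *
print(ctrl.get_state()['position'],totool([.515,-.265,.232]))"
```

```text
t: 4.45
position: [0.4379, 0.1565, 0.2376]
orientation: [-3.131, -0.246, -0.011]
force: [-0.2, 0.4, -0.9]
finger_gap: 0.0234
finger_force: 40.0
[0.43788041 0.15654167 0.23755219] [0.01029077 0.42841444 0.00555029]
```

```bash
python3 -m crank '[[0.001,0.03,0,0,0.02],[0.003,0.1,0,0,0.02],[0.01,0.2,0,0,0.02],[0.01,0.24,0,0,0.02],[0.01,0.28,0,0,0.02],[0.01,0.32,0,0,0.02],[0.01,0.36,0,0,0.02],[0.01,0.39,0,0,0.02],[0.01,0.41,0,0,0.02],[0.01,0.425,0,0,0.02],[0.01,0.428,0,0,0.02],[0.01,0.428,0,0,0.02],[0.01,0.428,0,0,0.02],[0.01,0.428,0,0,0.02],[0.01,0.428,0,0,0.02]]' 40; python3 - <<'E'
from h import *
for i in range(3): im,P=cloud("wrist","w2.png")
c,T=campose("wrist");np.save("T2.npy",T);np.save("w2.npy",P)
s=ctrl.get_state();print(s["position"],s["orientation"],s["qvel"].round(3))
E
```

```text
t: 5.7
position: [0.5121, -0.2634, 0.2322]
orientation: [-3.13, -0.248, 0.003]
force: [0.4, 0.5, -0.8]
finger_gap: 0.0229
finger_force: 40.0
[ 0.51270007 -0.26377002  0.23349242] [-3.13155774e+00 -2.48614370e-01  3.41544034e-05] [-0.004 -0.001 -0.007 -0.002 -0.001 -0.001]
```

View pics/w2.png

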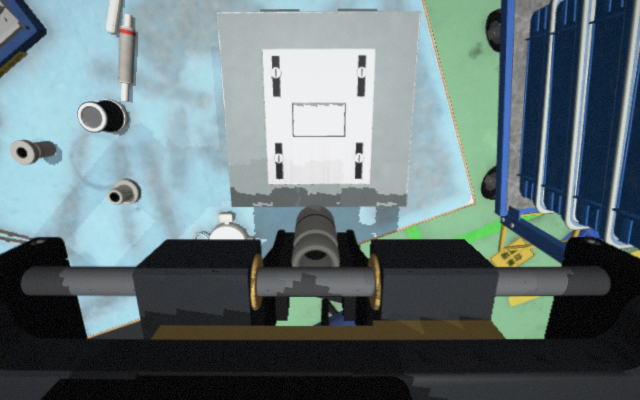

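The wrist view shows the slot rectangle at about (292–345, 103–136) on the plate, and the held sleeve at (315,230), upright in the fingers. The old slot estimate holds. I'll refine it from the edges.

```bash
python3 - <<'E'
from h import *
T=np.load("T2.npy");g=cv2.cvtColor(cv2.imread("pics/w2.png"),cv2.COLOR_BGR2GRAY).astype(float)
col=g[:,305:335].mean(1);row=g[112:128,:].mean(0)
print("cols",dict(zip(range(98,142),col[98:142].astype(int))));print("rows",dict(zip(range(286,300),row[286:300].astype(int))),dict(zip(range(338,352),row[338:352].astype(int))))
P=np.load("w2.npy");q=P[60:98,280:350].reshape(-1,3);print("plate z",np.nanmedian(q[:,2]))
print("corners",ray("wrist",[(292,103),(344.5,103),(345.5,136),(292,136)],.125,T).round(4).tolist())
E
```

```text
cols {98: np.int64(239), 99: np.int64(239), 100: np.int64(239), 101: np.int64(237), 102: np.int64(212), 103: np.int64(178), 104: np.int64(181), 105: np.int64(210), 106: np.int64(231), 107: np.int64(238), 108: np.int64(239), 109: np.int64(240), 110: np.int64(240), 111: np.int64(239), 112: np.int64(240), 113: np.int64(240), 114: np.int64(240), 115: np.int64(240), 116: np.int64(239), 117: np.int64(239), 118: np.int64(239), 119: np.int64(240), 120: np.int64(240), 121: np.int64(240), 122: np.int64(240), 123: np.int64(240), 124: np.int64(240), 125: np.int64(240), 126: np.int64(240), 127: np.int64(240), 128: np.int64(240), 129: np.int64(240), 130: np.int64(240), 131: np.int64(240), 132: np.int64(240), 133: np.int64(240), 134: np.int64(238), 135: np.int64(211), 136: np.int64(150), 137: np.int64(224), 138: np.int64(239), 139: np.int64(239), 140: np.int64(239), 141: np.int64(240)}
rows {286: np.int64(240), 287: np.int64(240), 288: np.int64(240), 289: np.int64(240), 290: np.int64(239), 291: np.int64(226), 292: np.int64(171), 293: np.int64(188), 294: np.int64(233), 295: np.int64(239), 296: np.int64(239), 297: np.int64(240), 298: np.int64(240), 299: np.int64(239)} {338: np.int64(240), 339: np.int64(240), 340: np.int64(240), 341: np.int64(240), 342: np.int64(239), 343: np.int64(225), 344: np.int64(165), 345: np.int64(177), 346: np.int64(235), 347: np.int64(239), 348: np.int64(240), 349: np.int64(240), 350: np.int64(240), 351: np.int64(240)}
plate z 0.12593998051139965
corners [[0.5862, -0.2323, 0.125], [0.5929, -0.2746, 0.125], [0.5669, -0.2803, 0.125], [0.5598, -0.236, 0.125]]
```

```bash
python3 - <<'E'
from h import *
P=np.load("w2.npy");print([(v,(1000*np.nanmedian(P[v,303:335,2])).round(1)) for v in range(52,184,3)])
P=np.load("top0.npy");
T=np.load("top0.npy");print([(v,(1000*np.nanmedian(T[v,425:437,2])).round(1)) for v in range(142,196,2)])
E
```

```text
[(52, np.float64(126.0)), (55, np.float64(126.1)), (58, np.float64(126.0)), (61, np.float64(125.8)), (64, np.float64(126.1)), (67, np.float64(126.4)), (70, np.float64(125.7)), (73, np.float64(126.0)), (76, np.float64(125.8)), (79, np.float64(125.9)), (82, np.float64(125.8)), (85, np.float64(125.9)), (88, np.float64(125.9)), (91, np.float64(125.9)), (94, np.float64(126.1)), (97, np.float64(125.8)), (100, np.float64(126.0)), (103, np.float64(114.1)), (106, np.float64(113.8)), (109, np.float64(113.6)), (112, np.float64(113.7)), (115, np.float64(113.4)), (118, np.float64(113.6)), (121, np.float64(113.8)), (124, np.float64(113.7)), (127, np.float64(114.0)), (130, np.float64(113.5)), (133, np.float64(113.8)), (136, np.float64(122.1)), (139, np.float64(125.8)), (142, np.float64(126.0)), (145, np.float64(125.8)), (148, np.float64(125.9)), (151, np.float64(125.8)), (154, np.float64(125.8)), (157, np.float64(126.0)), (160, np.float64(126.1)), (163, np.float64(125.9)), (166, np.float64(126.1)), (169, np.float64(125.9)), (172, np.float64(125.6)), (175, np.float64(125.9)), (178, np.float64(126.1)), (181, np.float64(125.9))]
[(142, np.float64(124.4)), (144, np.float64(125.2)), (146, np.float64(124.4)), (148, np.float64(124.9)), (150, np.float64(124.7)), (152, np.float64(125.5)), (154, np.float64(124.7)), (156, np.float64(124.0)), (158, np.float64(124.2)), (160, np.float64(124.9)), (162, np.float64(124.4)), (164, np.float64(112.3)), (166, np.float64(111.8)), (168, np.float64(112.8)), (170, np.float64(112.8)), (172, np.float64(113.0)), (174, np.float64(112.1)), (176, np.float64(112.8)), (178, np.float64(124.5)), (180, np.float64(124.2)), (182, np.float64(124.7)), (184, np.float64(124.7)), (186, np.float64(124.5)), (188, np.float64(125.0)), (190, np.float64(124.7)), (192, np.float64(124.5)), (194, np.float64(125.1))]
```

```bash
python3 - <<'E'
from h import *
from scipy.optimize import least_squares
T=np.load("T2.npy");P=np.load("w2.npy");s=ctrl.get_state();Rt=R.from_rotvec(s["orientation"]).as_matrix()
k=ray("wrist",[(292,101.9),(345,101.9),(345,136.7),(292,136.7)],.1255,T);print(k.round(4).tolist(),"centre",k.mean(0),"size x",np.linalg.norm((k[0]+k[1]-k[2]-k[3])/2),"y",np.linalg.norm((k[0]+k[3]-k[2]-k[1])/2))
print("slot rel TCP, tool axes",(k.mean(0)-s["position"])@Rt)
d=(k[1]-k[0]+k[2]-k[3]);print("slot yaw",np.degrees(np.arctan2(d[0],-d[1])), "tool yaw",np.degrees(np.arctan2(Rt[1,0],Rt[0,0])), "tilt",Rt[:,2])
q=(P.reshape(-1,3)-s["position"])@Rt
h=q[(np.abs(q[:,0])<.03)&(np.abs(q[:,1])<.016)&(q[:,2]>.004)&(q[:,2]<.031)];print(len(h),h.min(0),h.max(0))
f=lambda x:np.hypot(h[:,0]-x[0]-x[2]*h[:,2],h[:,1]-x[1]-x[3]*h[:,2])-.0125
print(least_squares(f,[0,0,0,0],loss="soft_l1",f_scale=.001).x)
E
```

```text
[[0.5871, -0.2322, 0.1255], [0.5938, -0.2748, 0.1255], [0.5663, -0.2799, 0.1255], [0.5593, -0.2361, 0.1255]] centre [ 0.57663553 -0.25575262  0.1255    ] size x 0.027993609153441543 y 0.04379130981885837
slot rel TCP, tool axes [0.06440038 0.00219086 0.10799155]
slot yaw 9.052103736138521 tool yaw 9.078382888135478 tilt [-3.60537366e-05  1.79376405e-04 -9.99999983e-01]
605 [ 0.00388428 -0.01303685  0.00407366] [0.01479835 0.01137025 0.03095929]
[ 0.00087064 -0.00065798  0.03483598 -0.00710971]
```

```bash
python3 -m crank '[[0.02,0.001,0.01,0,0.02],[0.04,0.0025,0.02,0,0.02],[0.058,0.0025,0.04,0,0.02],[0.063,0.0025,0.055,0,0.02],[0.063,0.0025,0.063,0,0.02],[0.063,0.0025,0.067,0,0.02],[0.063,0.0025,0.067,0,0.02],[0.063,0.0025,0.067,0,0.02],[0.063,0.0025,0.067,0,0.02],[0.063,0.0025,0.067,0,0.02]]' 50; python3 -c "
from h import *
imaging.get_image('top');s=ctrl.get_state();print(s['position'],s['force'],totool([.57664,-.25575,.1585]))"
```

```text
t: 6.68
position: [0.5755, -0.2583, 0.168]
orientation: [3.131, 0.245, 0.003]
force: [-0.0, 0.4, -1.5]
finger_gap: 0.0228
finger_force: 50.0
[ 0.57547239 -0.2582339   0.16783641] [-0.44244872 -0.00695813 -0.75892639] [ 0.00152668 -0.00228365  0.00933573]
```

```bash
python3 -m crank '[[0,-0.0015,0.003,0,0.02],[0,-0.0015,0.006,0,0.02],[0,-0.0015,0.008,0,0.02],[0,-0.0015,0.009,0,0.02],[0,-0.0015,0.010,0,0.02],[0,-0.0015,0.0105,0,0.02],[0,-0.0015,0.0105,0,0.02],[0,-0.0015,0.0105,0,0.02]]' 50; python3 -c "
from h import *
s=ctrl.get_state();print(s['position'],s['force'],totool([.57664,-.25575,.1585]))"
```

```text
t: 7.4
position: [0.5751, -0.2562, 0.156]
orientation: [3.132, 0.246, 0.0]
force: [0.6, 0.3, -0.1]
finger_gap: 0.0232
finger_force: 50.0
[ 0.57505884 -0.25622753  0.15604037] [ 0.64244118  0.32508771 -0.09141308] [ 0.00163632 -0.0002247  -0.00245964]
```

No contact force 2.5 mm past the plate level, so the foot is in the slot. I continue slowly.

```bash
python3 -m crank '[[0,0,0.001,0,0.02],[0,0,0.002,0,0.02],[0,0,0.003,0,0.02],[0,0,0.004,0,0.02],[0,0,0.005,0,0.02],[0,0,0.006,0,0.02],[0,0,0.006,0,0.02]]' 50; python3 -c "
from h import *
s=ctrl.get_state();print(s['position'],s['force'])"
```

```text
t: 7.98
position: [0.5749, -0.2561, 0.1497]
orientation: [-3.132, -0.246, 0.001]
force: [-0.4, 0.3, -1.2]
finger_gap: 0.0231
finger_force: 50.0
[ 0.57488182 -0.25610104  0.14971376] [-0.41580523  0.30922065 -1.17509671]
```

```bash
python3 -m crank '[[0,0,0.001,0,0.02],[0,0,0.002,0,0.02],[0,0,0.003,0,0.02],[0,0,0.004,0,0.02],[0,0,0.005,0,0.02],[0,0,0.006,0,0.02],[0,0,0.007,0,0.02],[0,0,0.008,0,0.02],[0,0,0.008,0,0.02]]' 50; python3 -c "
from h import *
s=ctrl.get_state();print(s['position'],s['force'])"
```

```text
t: 8.73
position: [0.5755, -0.2564, 0.143]
orientation: [3.131, 0.246, 0.002]
force: [0.0, 0.7, 5.5]
finger_gap: 0.023
finger_force: 50.0
[ 0.57551359 -0.25636103  0.14299355] [0.01874344 0.68458236 5.49400368]
```

```bash
python3 -m crank '[[0,0,0.0015,0,0.02],[0,0,0.003,0,0.02],[0,0,0.0045,0,0.02],[0,0,0.006,0,0.02],[0,0,0.0075,0,0.02],[0,0,0.0085,0,0.02],[0,0,0.0085,0,0.02]]' 50; python3 -c "
from h import *
s=ctrl.get_state();print(s['position'],s['force'])"
```

```text
t: 9.32
position: [0.5765, -0.2569, 0.1349]
orientation: [3.13, 0.246, 0.005]
force: [2.0, -0.3, 3.8]
finger_gap: 0.0228
finger_force: 50.0
[ 0.57648382 -0.2568506   0.13490956] [ 1.9584004  -0.26074284  3.83605165]
```

```bash
python3 -m crank '[[0,0,0.0015,0,0.02],[0,0,0.003,0,0.02],[0,0,0.0045,0,0.02],[0,0,0.0055,0,0.02],[0,0,0.0055,0,0.02],[0,0,0.0055,0,0.02]]' 50; python3 -c "
from h import *
s=ctrl.get_state();print(s['position'],s['force'])"
```

```text
t: 9.82
position: [0.5753, -0.2563, 0.1279]
orientation: [3.132, 0.246, 0.001]
force: [3.9, -0.5, 2.8]
finger_gap: 0.0232
finger_force: 50.0
[ 0.57525762 -0.25628422  0.12789049] [ 3.89027417 -0.48864912  2.76449286]
```

```bash
python3 -m crank '[[0,0,0,0,0.028],[0,0,0,0,0.032],[0,0,0,0,0.04],[0,0,0,0,0.05],[0,0,0,0,0.05],[0,0,-0.005,0,0.05],[0,0,-0.02,0,0.05],[0,0,-0.04,0,0.05],[0,0,-0.06,0,0.05],[-0.02,0,-0.068,0,0.0],[-0.04,0,-0.068,0,0.0],[-0.05,0,-0.068,0,0.0],[-0.05,0,-0.068,0,0.0],[-0.05,0,-0.068,0,0.0],[-0.05,0,-0.068,0,0.0],[-0.05,0,-0.068,0,0.0]]' 20; python3 - <<'E'
from h import *
im,P=cloud("wrist","w3.png");s=ctrl.get_state();print(s["position"],s["force"])
q=P.reshape(-1,3);q=q[np.hypot(q[:,0]-.5765,q[:,1]+.2565)<.03];q=q[(q[:,2]>.135)&(q[:,2]<.17)]
t=q[q[:,2]>np.percentile(q[:,2],95)-.004];print(len(q),np.percentile(q[:,2],[50,90,99]),t.min(0),t.max(0),(t.min(0)+t.max(0))/2)
c=(t.min(0)+t.max(0))/2;print(totool([c[0],c[1],.16]))
E
```

```text
t: 11.15
position: [0.5261, -0.2638, 0.1956]
orientation: [-3.131, -0.246, 0.0]
force: [-0.4, -0.2, -0.5]
finger_gap: 0.0111
finger_force: 0.0
[ 0.52613146 -0.26375254  0.19562151] [0.52496449 0.87658587 0.86278728]
1137 [0.14784171 0.152992   0.15430675] [ 0.55917991 -0.26857462  0.14954089] [ 0.58064751 -0.24455994  0.15535392] [ 0.56991371 -0.25656728  0.1524474 ]
[ 0.04437506 -0.00022612  0.03561191]
```

View pics/w3.png

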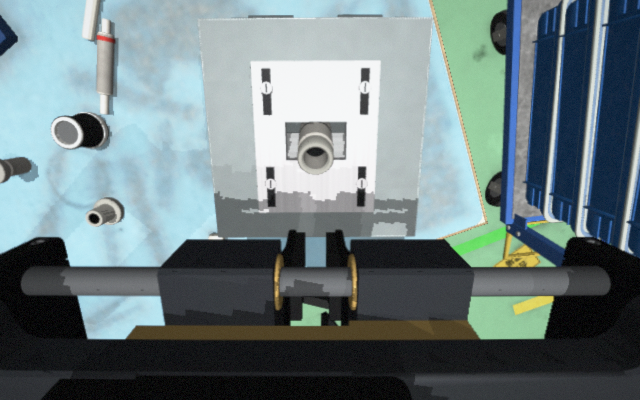

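The wrist view shows the sleeve standing in the slot with its top ring at (317,157), leaning a few mm towards the robot, as expected from the flap nip. I close the fingers and position above its top.

```bash
python3 -m crank '[[0.02,0,0,0,0],[0.04,0,0,0,0],[0.047,0,0.01,0,0],[0.047,0,0.02,0,0],[0.047,0,0.03,0,0],[0.047,0,0.035,0,0],[0.047,0,0.038,0,0],[0.047,0,0.040,0,0],[0.047,0,0.042,0,0],[0.047,0,0.043,0,0],[0.047,0,0.043,0,0]]' 30; python3 -c "
from h import *
s=ctrl.get_state();print(s['position'],s['force'],totool([.5766,-.2565,.125]))"
```

```text
t: 12.12
position: [0.572, -0.2569, 0.1533]
orientation: [3.132, 0.246, 0.001]
force: [-0.4, 0.7, 0.9]
finger_gap: 0.0006
finger_force: 0.0
[ 0.57201285 -0.25688622  0.1533143 ] [-0.39803318  0.74653757  0.85363312] [0.0045821  0.00032423 0.0283159 ]
```

Near contact. I push 10 mm while easing towards the slot centre.

```bash
python3 -m crank '[[0,0,0.001,0,0],[0,0,0.002,0,0],[0.0003,0,0.0035,0,0],[0.0006,0,0.005,0,0],[0.001,0,0.0065,0,0],[0.0013,0,0.008,0,0],[0.0016,0,0.009,0,0],[0.002,0,0.010,0,0],[0.002,0,0.01,0,0]]' 30; python3 -c "
from h import *
s=ctrl.get_state();print(s['position'],s['force'],totool([.5766,-.2565,.125]))"
```

```text
t: 12.87
position: [0.575, -0.2568, 0.144]
orientation: [3.131, 0.246, 0.003]
force: [1.9, -0.1, 5.0]
finger_gap: 0.0005
finger_force: 2.5
[ 0.57500535 -0.25676602  0.14399464] [ 1.89335275 -0.07513236  4.98842294] [ 1.57732587e-03 -4.27544471e-05  1.89978994e-02]
```

```bash
python3 -m crank '[[0.0003,0,0.0015,0,0],[0.0006,0,0.003,0,0],[0.001,0,0.0045,0,0],[0.001,0,0.006,0,0],[0.0012,0,0.0075,0,0],[0.0014,0,0.009,0,0],[0.0016,0,0.0105,0,0],[0.0016,0,0.012,0,0],[0.0016,0,0.013,0,0],[0.0016,0,0.013,0,0]]' 30; python3 -c "
from h import *
s=ctrl.get_state();print(s['position'],s['force'],totool([.5766,-.2565,.125]))"
```

```text
t: 13.7
position: [0.5759, -0.2562, 0.1301]
orientation: [3.132, 0.246, 0.001]
force: [2.3, 0.8, 2.5]
finger_gap: 0.0007
finger_force: 1.4
[ 0.57588291 -0.2561849   0.13014624] [2.27617457 0.81150898 2.46302097] [0.00065634 0.00042128 0.00514675]
```

```bash
python3 -m crank '[[0.0005,0,0.0015,0,0],[0.0005,0,0.003,0,0],[0.0005,0,0.0045,0,0],[0.0005,0,0.006,0,0],[0.0005,0,0.0075,0,0],[0.0005,0,0.009,0,0],[0.0005,0,0.0105,0,0],[0.0005,0,0.012,0,0],[0.0005,0,0.0135,0,0],[0.0005,0,0.015,0,0],[0.0005,0,0.015,0,0]]' 30; python3 -c "
from h import *
s=ctrl.get_state();print(s['position'],s['force'],totool([.5766,-.2565,.125]))"
```

```text
t: 14.62
position: [0.5753, -0.2557, 0.114]
orientation: [-3.131, -0.246, 0.003]
force: [0.3, -0.5, 0.3]
finger_gap: 0.0009
finger_force: 0.3
[ 0.57529352 -0.25572236  0.11402516] [ 0.29748652 -0.48074103  0.3069394 ] [ 0.0011497   0.00096    -0.01097795]
```

```bash
python3 -m crank '[[0.0005,0,0.0015,0,0],[0.0005,0,0.003,0,0],[0.0005,0,0.0045,0,0],[0.0005,0,0.006,0,0],[0.0005,0,0.0075,0,0],[0.0005,0,0.009,0,0],[0.0005,0,0.0105,0,0],[0.0005,0,0.012,0,0],[0.0005,0,0.0135,0,0],[0.0005,0,0.0135,0,0]]' 30; python3 -c "
from h import *
s=ctrl.get_state();print(s['position'],s['force'],totool([.5766,-.2565,.125]))"
```

```text
t: 15.45
position: [0.578, -0.2565, 0.1031]
orientation: [3.13, 0.246, 0.005]
force: [1.0, -1.1, 6.5]
finger_gap: 0.0002
finger_force: 2.8
[ 0.57795054 -0.25654334  0.10306534] [ 0.96567069 -1.08191211  6.50900644] [-0.00126516 -0.00020931 -0.02193879]
```

Earlier the force vanished and then rose to the flap's starting force, which suggests the sleeve dropped and the fingers are now moving the flap. I withdraw and look.

```bash
python3 -m crank '[[-0.001,0,-0.003,0,0],[-0.001,0,-0.01,0,0],[-0.001,0,-0.02,0,0],[-0.001,0,-0.03,0,0],[-0.001,0,-0.045,0,0],[-0.001,0,-0.07,0,0],[-0.02,0,-0.1,0,0],[-0.05,0,-0.11,0,0],[-0.08,0,-0.11,0,0],[-0.08,0,-0.11,0,0],[-0.08,0,-0.11,0,0],[-0.08,0,-0.11,0,0]]' 30; python3 - <<'E'
from h import *
im,P=cloud("wrist","w4.png");s=ctrl.get_state();print(s["position"],s["force"])
q=P.reshape(-1,3);q=q[np.hypot(q[:,0]-.5766,q[:,1]+.2557)<.011];print(len(q),np.nanpercentile(q[:,2],[1,50,99]))
a,_=imaging.get_image("side");w=cv2.resize(a[95:215,280:410,::-1],None,fx=3,fy=3,interpolation=2)
b=im[:250,150:500,::-1];H=max(w.shape[0],b.shape[0]);o=np.zeros((H,w.shape[1]+b.shape[1],3),np.uint8);o[:w.shape[0],:w.shape[1]]=w;o[:b.shape[0],w.shape[1]:]=b;cv2.imwrite("pics/c4.png",o)
E
```

```text
t: 16.45
position: [0.4977, -0.2685, 0.2119]
orientation: [3.132, 0.245, 0.001]
force: [0.1, -0.4, -1.2]
finger_gap: 0.0005
finger_force: 0.0
[ 0.49802154 -0.26839537  0.21168459] [-0.7032375   0.11274368 -0.2406054 ]
646 [0.11213152 0.11381313 0.11527817]
```

View pics/c4.png

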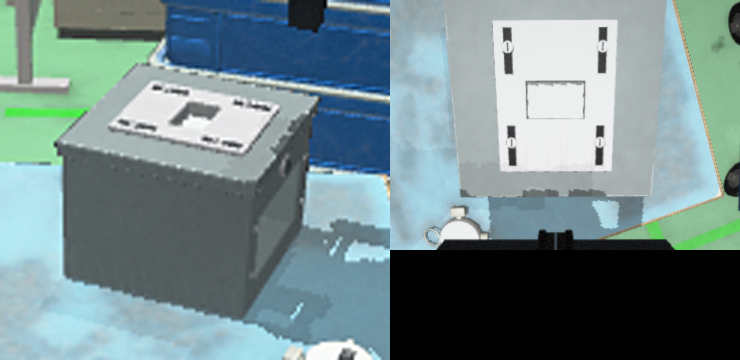

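The slot at crop (555,98) is empty and the flap is level at 113.8 mm, the same as before. The sleeve is inside and the robot is clear, so I hand in.

```bash
python3 -c "
from rig import ctrl
print(ctrl.finish_job())"
```

```text
the job is handed in; nothing more can be done
None
```

The sleeve went foot first through the slot into the reject box, and the flap is shut behind it: the camera shows the slot empty and the flap level as before, though I didn't see the sleeve itself through the window. The readings I took never went above 6.5 N, I moved no other part, and I handed the job in at about 16.5 s.

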